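# Clear the jar stuck in the shutter mouth

### The job

A glass jar has stuck in the mouth of the jar track, half through the shutter, so the shutter cannot shut. With the fingers, gently nudge that jar straight back along the track until it stands clear behind the shutter line, then slide the shutter fully shut in front of it. The glass is thin: do not pinch, lift, tip or press the jars hard, keep all three standing in the lane, and leave the things beside the track where they are.

Things in the scene. Friction and masses are not known exactly. Their poses are not given: they have to be found in the camera images.
- track: Aluminium jar track on the bench, x -165 to +90 mm, 66 mm wide. Origin at bench level, mid-lane, near the shutter. +x: feed direction, out of the mouth; +y: the side of the shutter's guide and handle; z up. Deck 6 mm thick, jars stand on it. Lane 44 mm wide between rails (y = -22, +22 mm), tops at z 20 mm; the +y rail ends at x = -15, the -y rail at +25 mm; beyond, the deck is open.
- line_zone (a point): Point of the track, on the deck mid-lane at the track's x = 0. The steel shutter unit (guide, blade, back stop, all one) is clamped on the track with its line anywhere from 13 mm behind (-x) to 12 mm ahead (+x) of this point, new each time and not measured. The blade is 4 mm thick, centred on that line, top at z 21 mm; a jar not back far enough stops it.
- stop_zone (a point): Point of the track at the average place of the back stop's face (the real one is within 13 mm along x): a steel cross piece over the lane, z 11 to 41 mm, 124.5 mm behind the blade's line. With all three jars pushed together solid against it the front jar is 2.5 mm clear of the blade. Solid is felt as a sudden rise of force; before that the jars slide with under 3 N.
- jar0_mid (a point): Centre, half-way up, of the stuck jar: upright glass cylinder 40 mm in diameter, 55 mm tall, white screw cap, about 90 g. It stands in the mouth, in the shutter's way. Jars crack if the forces on one exceed 25 N; they add up (a 10 N push on a jar held solid counts 20 N), so do not grip: nudge with shut fingers from the +x side, above the rails, not above mid-height.
- jar1_mid (a point): Centre of the second jar (same kind), in the lane 2 to 6 mm behind the stuck jar.
- jar2_mid (a point): Centre of the third jar (same kind), in the lane a few mm behind the second; behind it 2 to 30 mm of free deck up to the back stop.
- shutter (a joint): Opening of the sliding shutter in m: 0 fully shut, 0.056 open; starts at 0.043 to 0.052. Blade edge at track y = -22 mm + opening. About 2 N of friction; stays where left. Handle: grey bar on the blade's outer end, 50 mm along x (centred on the unit's line), 10 mm thick in y, z 35 to 55 mm, middle at y = 51 mm + opening; push it towards -y to shut. Guide below it: top z 10 mm.
- spare_mid (a point): Centre of a spare jar of the same kind on the bench beside the track, -y side. Leave it alone.
- beaker: Glass beaker, 60 mm in diameter, 75 mm tall, on the bench on the +y side, behind the handle; origin at the centre of its foot. Leave it alone.
- stopper: Cork stopper, 34 mm in diameter, 26 mm tall, on the bench on the -y side near the mouth; origin at the centre of its foot. Leave it alone.
Things that resemble listed ones, but are neither listed nor needed, are in the scene too. Of the things shaped like the part that bears shutter, the bare steel one is meant.

How it is judged (in metres and radians):
On the way:
1. the stuck jar has been nudged back at least 5 mm behind the track origin while the shutter is still open (x of jar0_mid in the frame of track below -0.005 m and value of joint shutter above 0.03 m), for 0.1 s.
At the end, for the whole second after the job is handed in: The shutter is shut to within 2 mm; all three jars stand upright (within 7 degrees) on the deck in the lane behind it, at rest, and the robot touches nothing (value of joint shutter below 0.002 m and angle between each of jar0_mid, jar1_mid, jar2_mid's own z axis and vertical below 0.12 rad and y of jar0_mid in the frame of track between -0.006 and 0.006 m and z of each of jar0_mid, jar1_mid, jar2_mid in the frame of track below 0.037 m and x of jar0_mid in the frame of track between -0.125 and -0.005 m and linear speed of each of jar0, jar1, jar2 below 0.01 m/s and y of jar1_mid in the frame of track between -0.006 and 0.006 m and x of jar1_mid in the frame of track between -0.125 and -0.005 m and y of jar2_mid in the frame of track between -0.006 and 0.006 m and x of jar2_mid in the frame of track between -0.125 and -0.005 m).
It fails at once if a jar is pressed or squeezed with more than 25 N in all (the glass cracks) (contact force between any of jar0, jar1, jar2 and anything else above 25 N).
It fails at once if a jar is lifted off the deck (height (world z) of any of jar0_mid, jar1_mid, jar2_mid above 0.045 m).
It fails at once if a jar is tipped by more than 23 degrees (angle between any of jar0_mid, jar1_mid, jar2_mid's own z axis and vertical above 0.4 rad).
It fails at once if a thing beside the track (spare jar, beaker, stopper) is pushed more than 20 mm away (distance of any of spare_mid, beaker, stopper from where it was at the start of the episode above 0.02 m).
It also fails if it takes over 58 s, if anything falls off the work surface, if the arm or the gripper's body presses on something with over 40 N, if the wrist force passes 120 N, or if a joint passes its speed limit or range.

### The arm

A 6-joint arm with a two-finger parallel gripper is mounted at the origin on the work surface. World frame = base frame: x ahead of the robot, y to its left, z up, the work surface at z = 0. Lengths are in mm, angles in rad, forces in N, time in s.
With the tool pointing down it reaches from about 275 to 825 mm from the base axis. Payload 5.2 kg.
Tool frame: the origin (TCP) lies at the very end of the fingers, on their centre line; the grasp point (between the pads) lies 19 mm behind it; z points along the fingers, y is the direction in which the jaws open and shut (so a half turn about z gives the same grasp; the last joint's range is limited). The gripper opens to 93 mm and grips with 3 to 60 N. Pads are 15 mm wide; open, the fingers measure 128 mm over their backs; the gripper's body (75 mm by 188 mm) begins 65 mm behind the grasp point.
Start: joints at [-1.341, 0.259, 1.535, -0, 1.348, -0.203], TCP at [230.698, -499.283, 192.853] pointing down, gripper open.
Joint ranges: [-3.14, 3.14], [-0.91, 2.08], [0.19, 2.58], [-1.22, 4.36], [0.22, 2.71], [-3.12, 3.12]. Speed limits (rad/s): [2.57, 2.57, 3.14, 3.14, 3.14, 3.14].

### API

Orientations are given as [roll, pitch, yaw] about the fixed x, y, z axes, in that order (R = Rz(yaw) Ry(pitch) Rx(roll)).
In Python, from bench import robot gives the robot as it stands. The module is installed in compiled form; this text tells all that it offers. Calls block until the motion is done:
- robot.move_ptp(position, orientation): joint-space move of the TCP to a pose.
- robot.move_linear(position, ori=None, speed=150, f_stop=None): straight line of the TCP; ori=None keeps the orientation; speed is the mean speed in mm/s. With f_stop (N) it stops when the force on the tool has changed by that much, and returns True; else False.
- robot.move_j(angles): joint-space move.
- robot.move_gripper(opening): opening from 0.0 (shut) to 1.0 (fully open); the grip force is fixed at half the most; returns when the fingers have stopped.
- robot.sleep(seconds).
- robot.inverse_kinematics(position, orientation): joint angles nearest the present ones, or None.
- robot.get_image(name): name is "side" or "top"; returns a dict with "img" (384x512x3 uint8, blue, green, red), "fovy" (degrees; the focal length in pixels is half the picture's height over the tangent of half this angle, whatever the lens; pixels are square), "cx", "cy" (the principal point, pixels), "eye" and "orientation" of the camera in the world. Camera axes: x right, y down, z forward; pixel columns grow to the right and rows downward; lengths in mm; the calibration is good to about 2 mm. A picture is of the moment at which its call begins. There is no depth.
A pose or a line that the arm cannot do raises robot.MotionError and nothing moves.
- robot.hand_in(): hands the job in, once; it reports no verdict.
Readings, each from a call of its own:
- robot.current_t(): time.
- robot.current_qpos(): joint angles.
- robot.current_joint_vel(): joint speeds.
- robot.current_joint_efforts(): joint torques, N m.
- robot.current_tcp_pos(): TCP position.
- robot.current_eef_rot(): TCP orientation.
- robot.current_contact_force(): force on the tool from outside, world axes, zero at the start.
- robot.current_ft_torque(): the same for the moment, N m.
- robot.current_gripper_width(): opening from 0.0 (shut) to 1.0 (fully open).
Only numpy, scipy, OpenCV 4.12 (cv2) and the standard library are available. Lean on these libraries where they do the work, as an engineer would, in place of code of your own. Each camera call takes 0.05 s, during which the arm holds its last target. There are 200 camera calls.

## Working session

There is one attempt and no reset: what is moved stays moved. The work goes in short steps, each a Python script; the robot and the scene stay as the last script left them, time stands still between calls to the robot, and variables do not carry over. Pictures are saved under pics/ and viewed, about 8 in all and at most 12, crops included, and the job is handed in when it is done.

```bash
mkdir -p pics
cat > h.py <<'E'
import numpy as np, cv2
from bench import robot
from scipy.spatial.transform import Rotation as R
def cam(n):
    d=robot.get_image(n); d['f']=d['img'].shape[0]/2/np.tan(np.radians(d['fovy'])/2)
    o=np.array(d['orientation'],float); d['R']=R.from_euler('xyz',o).as_matrix() if o.shape==(3,) else o
    d['eye']=np.array(d['eye'],float); return d
def ray(d,u,v,z):
    r=d['R']@np.array([(u-d['cx'])/d['f'],(v-d['cy'])/d['f'],1]); return d['eye']+r*(z-d['eye'][2])/r[2]
def proj(d,p):
    c=d['R'].T@(np.array(p,float)-d['eye']); return c[0]/c[2]*d['f']+d['cx'],c[1]/c[2]*d['f']+d['cy']
E
python3 - <<'E'
from h import *
for n in('top','side'):
    d=cam(n); cv2.imwrite(f'pics/{n}0.png',cv2.resize(d['img'],(800,600),interpolation=cv2.INTER_CUBIC)); print(n,d['f'],d['cx'],d['cy'],d['eye'],d['orientation'],d['img'].shape, ray(d,256,192,0))
print(robot.current_t())
E
```

```text
top 421.57484626881444 252.7646638378157 189.0740518443533 [ 408.47625669  -12.15269941 1094.88870977] [-3.01991191  0.00490662 -1.5521319 ] (384, 512, 3) [534.69073624 -12.88291083   0.        ]
side 367.3538911828574 251.48797925102167 194.8446865257171 [413.8631156  712.60073314 536.55689117] [-2.12688052 -0.01363541 -2.96829357] (384, 512, 3) [ 545.72720056 -156.45726811    0.        ]
0.1
```

View pics/top0.png

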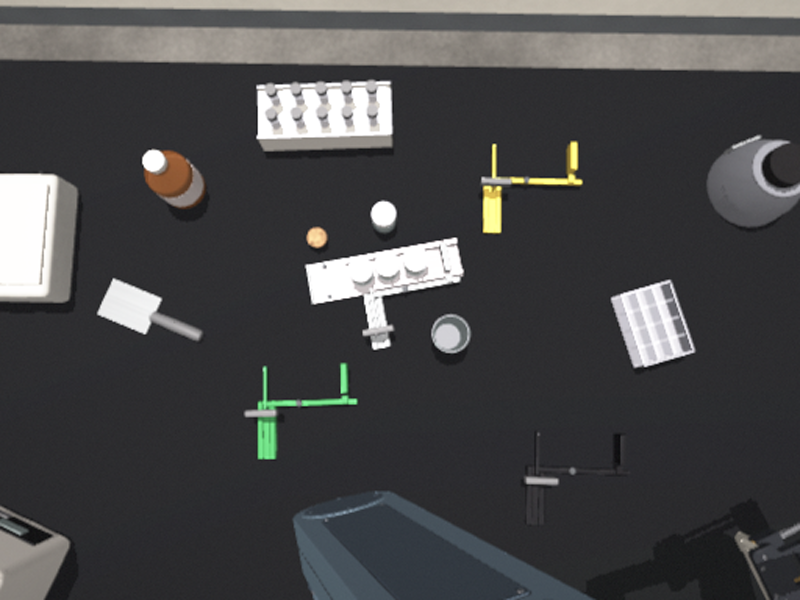

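View pics/side0.png

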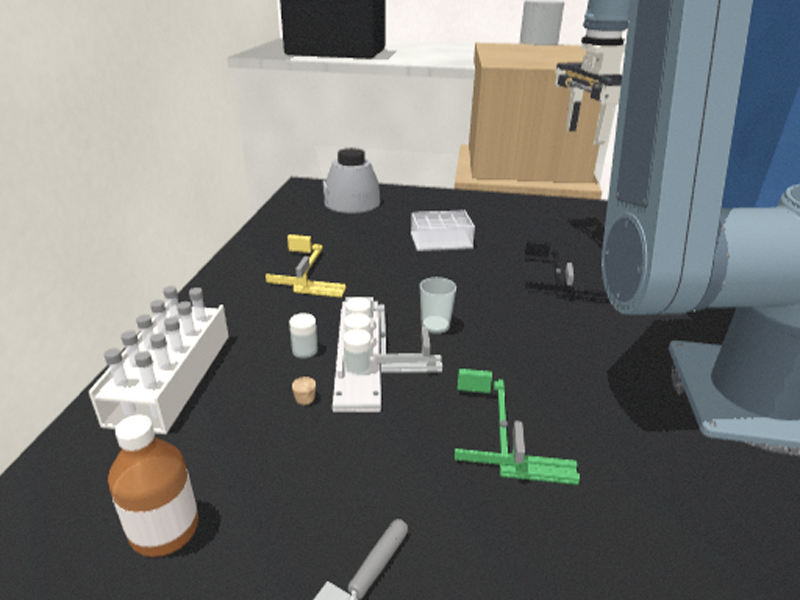

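The top view shows the track at (306–463, 240–304) in the 800-px picture, with its mouth to the left (world +y). The bare steel handle is at (378,330), the beaker at (450,333), the spare jar at (383,216) and the stopper at (317,237). The side view agrees. I'll zoom in and measure next.

Run:
```python
from h import *
d=cam('top'); im=d['img'][140:232,185:310]
t=cv2.resize(im,(800,589),interpolation=cv2.INTER_CUBIC); cv2.imwrite('pics/t1.png',t)
d=cam('side'); im=d['img'][180:270,200:300]
cv2.imwrite('pics/s1.png',cv2.resize(im,(666,600),interpolation=cv2.INTER_CUBIC))
```

```text
(no output)
```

View pics/t1.png

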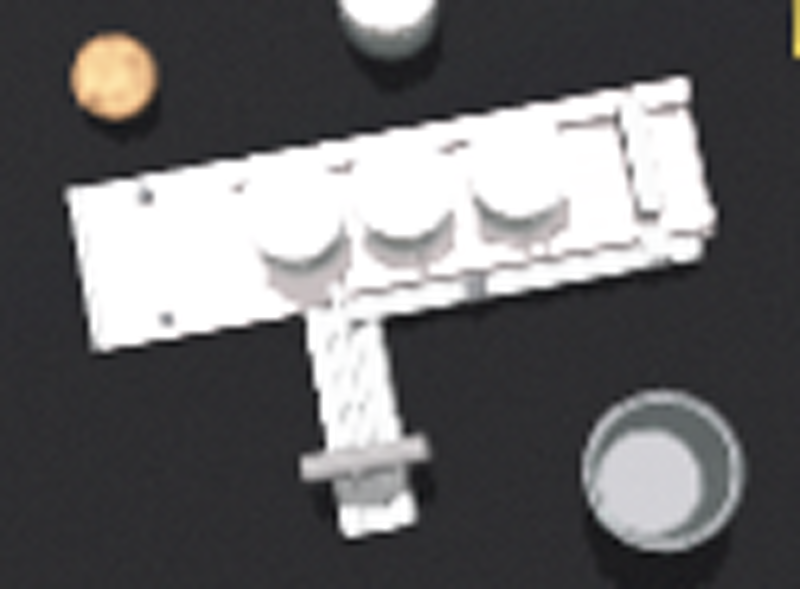

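View pics/s1.png

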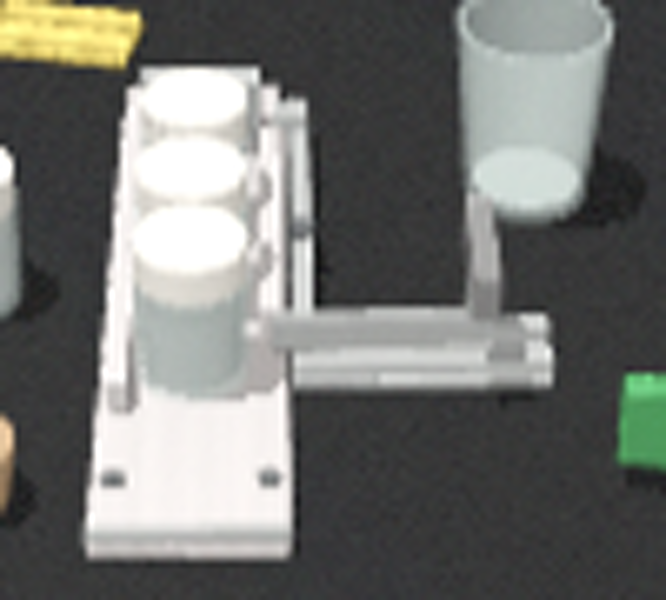

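```bash
cat >> h.py <<'E'
T=lambda x,y:(185+(x+.5)/6.4-.5,140+(y+.5)/6.4-.5)
S=lambda x,y:(200+(x+.5)/6.66-.5,180+(y+.5)/6.66-.5)
E
python3 - <<'E'
from h import *
np.set_printoptions(precision=1,suppress=True)
t=cam('top');s=cam('side')
A=ray(t,*T(68,187),6);B=ray(t,*T(95,350),6);C=ray(t,*T(307,310),6)
print('top mouth',A,B,np.linalg.norm(A-B),C)
a=ray(s,*S(88,541),6);b=ray(s,*S(291,541),6);print('side mouth',a,b,np.linalg.norm(a-b))
a2=ray(s,*S(88,557),0);b2=ray(s,*S(290,557),0);print('side mouth z0',a2,b2)
print('side rear',ray(s,*S(140,68),6),ray(s,*S(260,68),6))
print('top rear +y',ray(t,*T(703,262),6),'z20',ray(t,*T(688,78),20))
for p in((190,238),(190,168),(195,102)):print('cap',ray(s,*S(*p),61))
hs=[ray(t,*T(*p),55) for p in((302,468),(428,446))];print('handle',hs,np.linalg.norm(hs[0]-hs[1]))
print('blade edge',ray(t,*T(70,70),26),'stopper'); print('beaker rim',ray(t,*T(663,470),75),'spare',ray(t,*T(388,5),61))
hs=[ray(t,*T(*p),10) for p in((345,537),(415,523))];print('guide end',hs)
E
```

```text
top mouth [592.3 147.4   6. ] [525.4 134.1   6. ] 68.19408118232884 [543.3  48.4   6. ]
side mouth [588.8 147.1   6. ] [525.3 135.    6. ] 64.55715323845887
side mouth z0 [588.8 147.9   0. ] [525.5 135.9   0. ]
side rear [ 643.2 -139.2    6. ] [ 593.9 -149.     6. ]
top rear +y [ 565.9 -112.5    6. ] z20 [ 639.2 -104.6   20. ]
cap [576.   53.7  61. ]
cap [585.6  11.9  61. ]
cap [593.8 -31.3  61. ]
handle [array([475.8,  46.1,  55. ]), array([485.2,  -2.4,  55. ])] 49.33659862219438
blade edge [636.8 145.4  26. ] stopper
beaker rim [476.3 -91.6  75. ] spare [657.4  16.5  61. ]
guide end [array([451.4,  30.6,  10. ]), array([457.5,   2.7,  10. ])]
```

The measurements agree with each other: the mouth is 66 ± 2 mm wide, the handle 49 mm long, and the caps are about 43 mm apart in line with the track. Track origin is about (576, 53), yaw about π/2 + 0.2. The shutter line comes out near x = −11 and the opening near 48 mm. Next I go above the mouth with the fingers shut.

```bash
cat >> h.py <<'E'
O=np.array([575.9,52.8,0]); th=0.2+np.pi/2
M=R.from_euler('z',th).as_matrix()          # track axes in world
W=lambda x,y,z: O+M@np.array([x,y,z])
L=lambda p: M.T@(np.array(p)-O)
def ori(tx=0,flip=0,ty=0):   # tool down, jaws along track y; tx: tilt about track y, ty: about track x
    return R.from_matrix(M@R.from_euler('yx',[tx,ty]).as_matrix()@R.from_euler('xz',[np.pi,np.pi*flip]).as_matrix()).as_euler('xyz')
E
python3 - <<'E'
from h import *
np.set_printoptions(precision=2,suppress=True)
for f in(0,1):
    print(f,[robot.inverse_kinematics(W(x,y,z),ori(a,f)) for x,y,z,a in((65,0,110,.12),(-30,0,25,.12),(-11,130,40,0),(-11,70,40,0))])
E
```

```text
0 [array([ 0.09,  0.38,  1.59, -0.13,  1.17, -0.06]), array([-0.07,  0.47,  1.68, -0.14,  0.96, -0.19]), array([-0.21,  0.26,  1.97,  0.  ,  0.92, -0.41]), array([-0.16,  0.35,  1.83,  0.  ,  0.97, -0.36])]
1 [array([ 0.09,  0.38,  1.59, -0.13,  1.17,  3.08]), array([-0.07,  0.47,  1.68, -0.14,  0.96,  2.95]), array([-0.21,  0.26,  1.97, -0.  ,  0.92,  2.73]), array([-0.16,  0.35,  1.83, -0.  ,  0.97,  2.78])]
```

Run:
```python
from h import *
np.set_printoptions(precision=2,suppress=True)
robot.move_gripper(0)
robot.move_ptp(W(70,0,120),ori(.12))
robot.move_linear(W(70,0,25),speed=80)
print(robot.current_t(),L(robot.current_tcp_pos()),robot.current_contact_force(),robot.current_gripper_width())
a=cam('side')['img'][170:275,190:310];b=cam('top')['img'][130:235,185:305]
cv2.imwrite('pics/m2.png',cv2.resize(np.hstack([a,b]),(800,350),interpolation=cv2.INTER_CUBIC))
```

```text
5.6167 [69.95 -0.53 25.61] [-0.28  0.19 -0.47] 0.0028738089908188096
```

View pics/m2.png

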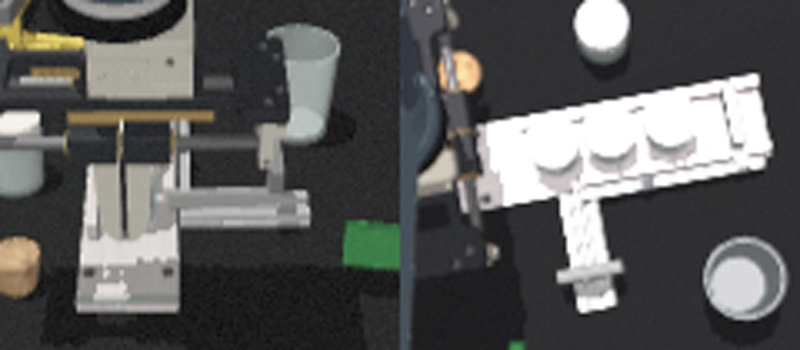

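The fingers are shut and sit in the lane at (125,235), in front of jar 0, clear of the handle, stopper and beaker. Now I'll nudge with a force guard.

Run:
```python
from h import *
np.set_printoptions(precision=2,suppress=True)
def st(m,h=0):print(m,round(robot.current_t(),1),h,L(robot.current_tcp_pos()),M.T@np.array(robot.current_contact_force()))
robot.move_linear(W(40,0,25),speed=60); st('near')
for x in np.arange(34,-31,-4):
    h=robot.move_linear(W(x,0,25),speed=10,f_stop=4.5); st(x,h)
    if h: break
    if x<-20: break
```

```text
near 6.4 0 [39.72  0.05 24.96] [ 0.15  0.47 -0.71]
34 7.1 False [33.98  0.   25.  ] [ 1.03 -0.34 -0.48]
30 7.7 False [29.92  0.01 24.98] [ 0.15  0.5  -0.71]
26 8.2 False [25.96  0.   25.  ] [ 0.02 -0.3  -0.29]
22 8.8 False [21.93  0.01 25.  ] [ 0.4  -0.25  0.16]
18 9.3 False [17.86  0.   24.99] [ 0.31 -0.02 -0.44]
14 9.9 False [13.94  0.   25.  ] [ 1.3   0.15 -0.39]
10 10.4 False [ 9.83 -0.02 25.  ] [1.49 0.33 1.06]
6 11.0 False [ 5.84  0.01 25.  ] [0.94 0.07 0.07]
2 11.5 False [ 1.83  0.01 24.98] [0.98 0.58 0.79]
-2 12.1 False [-2.17 -0.02 25.  ] [ 2.24 -0.1   0.91]
-6 12.6 False [-6.15  0.02 24.97] [1.85 0.28 0.6 ]
-10 13.0 True [-8.7   0.26 24.66] [ 1.15 -0.57  0.33]
```

Run:
```python
from h import *
np.set_printoptions(precision=2,suppress=True)
def st(m,h=0):print(m,round(robot.current_t(),1),h,L(robot.current_tcp_pos()),M.T@np.array(robot.current_contact_force()))
st('now')
for x in (-10,-12):
    h=robot.move_linear(W(x,0,25),speed=5,f_stop=4.5); st(x,h)
    if h: break
a=cam('side')['img'][170:275,190:310];b=cam('top')['img'][130:235,185:305]
cv2.imwrite('pics/m3.png',cv2.resize(np.hstack([a,b]),(800,350),interpolation=cv2.INTER_CUBIC))
```

```text
now 13.0 0 [-8.7   0.26 24.66] [ 1.15 -0.57  0.33]
-10 13.5 False [-9.11  0.33 24.72] [ 5.56 -0.    1.34]
-12 13.8 True [-8.71  0.62 24.39] [ 2.56 -0.55  1.12]
```

View pics/m3.png

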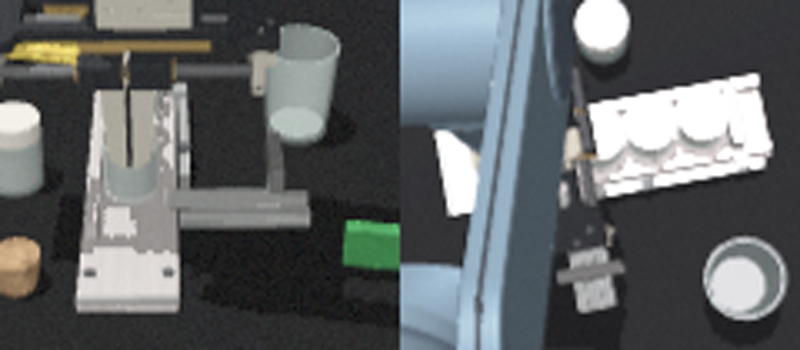

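The force rises and the position stays at x ≈ −8.7 on both tries, so the jars are solid. Jar 0 is at (130,180), well behind the blade. Next I back off straight, then go round to the handle.

Run:
```python
from h import *
np.set_printoptions(precision=2,suppress=True)
def st(m,h=0):print(m,round(robot.current_t(),1),h,L(robot.current_tcp_pos()),M.T@np.array(robot.current_contact_force()))
robot.move_linear(W(10,0,25),speed=30)
robot.move_linear(W(50,0,25),speed=80)
robot.move_linear(W(60,0,120),speed=120)
robot.move_ptp(W(-11,145,120),ori(0)); st('above')
cv2.imwrite('pics/full4.png',np.vstack([cv2.resize(cam(n)['img'][130:240,180:310],(700,296*2)[:2],interpolation=cv2.INTER_CUBIC)[::2] for n in('side','top')]))
robot.move_linear(W(-11,145,42),speed=80); st('down')
for y in (130,110,100,90):
    h=robot.move_linear(W(-11,y,42),speed=25,f_stop=7); st(y,h)
    if h: break
```

```text
above 17.0 0 [-11.36 143.99 120.19] [ 0.34 -0.45  0.87]
down 18.2 0 [-11.17 144.56  42.4 ] [ 0.43  0.24 -0.54]
130 19.0 False [-10.91 130.14  41.89] [ 0.62 -0.09  0.09]
110 19.9 False [-10.93 110.2   41.91] [-0.03 -0.48  0.02]
100 20.5 False [-10.95 100.    41.92] [-0.2   0.3  -0.45]
90 21.1 False [-10.95  89.99  41.92] [0.08 0.59 0.13]
```

View pics/full4.png

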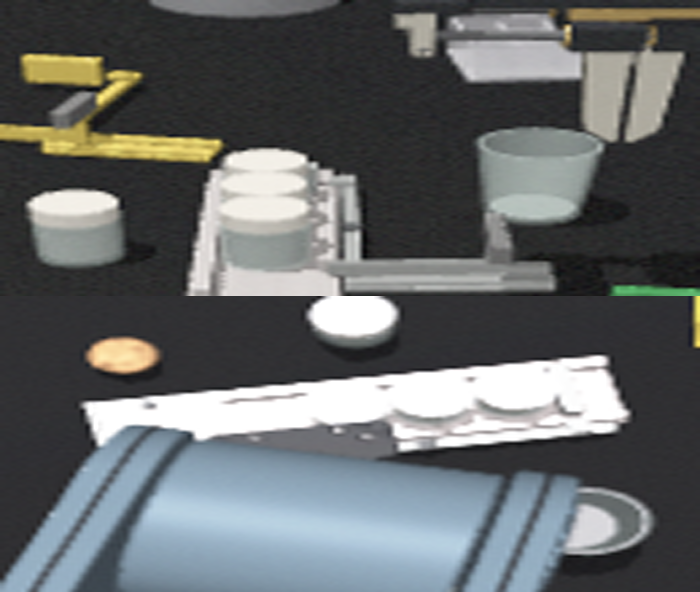

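The jars stand packed and upright. I'll take a look to see whether the handle is moving with the fingers.

Run:
```python
from h import *
np.set_printoptions(precision=2,suppress=True)
def st(m,h=0):print(m,round(robot.current_t(),1),h,L(robot.current_tcp_pos()),M.T@np.array(robot.current_contact_force()))
h=robot.move_linear(W(-11,82,42),speed=15,f_stop=7); st(82,h)
cv2.imwrite('pics/m5.png',cv2.resize(cam('side')['img'][160:260,200:310],(660,600),interpolation=cv2.INTER_CUBIC))
```

```text
82 21.7 False [-10.96  82.08  41.94] [-0.4   0.36 -0.48]
```

View pics/m5.png

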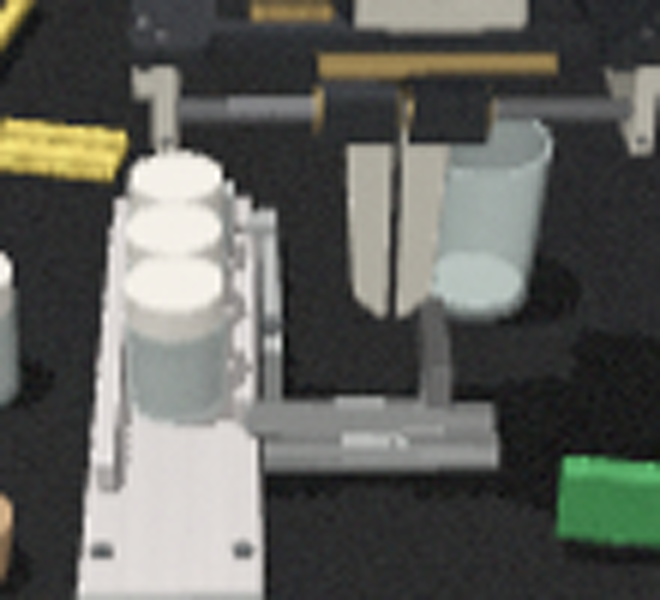

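Run:
```python
from h import *
np.set_printoptions(precision=1,suppress=True)
s=cam('side');t=cam('top')
P=lambda p:((np.array(proj(s,p))-[200,160])*6)
print('tcp',P(robot.current_tcp_pos()), robot.current_tcp_pos())
for x in(-36,14):
  for z in(35,55):print(x,z,P(W(x,99.6,z)))
print('mouth',P(W(90,-33,6)),P(W(90,33,6)),'jar0 foot front',P(W(-15.5,0,6)),'rail end',P(W(25,-24,20)))
print('guide outer',P(W(-11,130,10)))
for p in((430,305),(437,405)): print([L(ray(s,200+p[0]/6,160+p[1]/6,z)) for z in(35,55)])
print('top',np.array([(np.array(proj(t,W(x,99.6,55)))-[185,140])*6.4 for x in(-36,14)]))
```

```text
tcp [384.8 353.7] [497.6  25.7  42. ]
-36 35 [424.8 331. ]
-36 55 [426.9 289.1]
14 35 [434.2 407.3]
14 55 [436.6 364.2]
mouth [ 72.  605.2] [259.  603.7] jar0 foot front [173.2 422.3] rail end [105.6 458.8]
guide outer [503.9 419.4]
[array([-54.2, 103. ,  35. ]), array([-25., 100.,  55.])]
[array([ 12.6, 100.8,  35. ]), array([39.2, 97.8, 55. ])]
top [[425.  442.7]
 [297.5 466.1]]
```

Run:
```python
from h import *
np.set_printoptions(precision=1,suppress=True)
s=cam('side')
q=lambda u,v,z:L(ray(s,u,v,z))
print('m5 tip', [q(200+393/6,160+318/6,z) for z in(42,50,58,66)])
print('m2 pred',(np.array(proj(s,W(69.95,-.5,25.6)))-[190,170])*3.333, [q(190+122/3.333,170+238/3.333,z) for z in(25,33,41)])
print('m3 pred',(np.array(proj(s,W(-8.7,.6,24.4)))-[190,170])*3.333, [q(190+128/3.333,170+166/3.333,z) for z in(25,33,41)])
print('full4 pred',(np.array(proj(s,W(-11.4,144,120)))-[180,130])*[700/130,592/110/2],[q(180+622/5.385,130+142/2.69,z) for z in (120,130,140)])
print(robot.current_qpos(),robot.current_eef_rot(),robot.current_gripper_width())
```

```text
m5 tip [array([-35. ,  86.7,  42. ]), array([-23.5,  85.7,  50. ]), array([-11.9,  84.8,  58. ]), array([-0.4, 83.8, 66. ])]
m2 pred [124.8 258.1] [array([48.8, -2.9, 25. ]), array([58.7, -2.5, 33. ]), array([68.6, -2. , 41. ])]
m3 pred [129.7 186.1] [array([-31.9,  -1.2,  25. ]), array([-20.7,  -0.7,  33. ]), array([-9.6, -0.3, 41. ])]
full4 pred [610.1 161.1] [array([-42.5, 152.9, 120. ]), array([-25.2, 149.9, 130. ]), array([ -7.9, 146.9, 140. ])]
[-0.2  0.3  1.9 -0.   1.  -0.4] [-3.1 -0.   1.8] 0.00023843079135865678
```

The shut fingertips end about 16 mm higher than the reported TCP in all four pictures, so they passed just over the handle (top 55 mm) without touching it. I'll back off, go lower (TCP z 27, so tips at about 43, still above the guide even with no offset) and push again.

Run:
```python
from h import *
np.set_printoptions(precision=2,suppress=True)
def st(m,h=0):print(m,round(robot.current_t(),1),h,L(robot.current_tcp_pos()),M.T@np.array(robot.current_contact_force()))
robot.move_linear(W(-11,82,52),speed=60)
robot.move_linear(W(-11,145,52),speed=100)
robot.move_linear(W(-11,145,27),speed=60,f_stop=6); st('down')
for y in (120,110,100,90,84,80):
    h=robot.move_linear(W(-11,y,27),speed=25,f_stop=7); st(y,h)
    if h: break
cv2.imwrite('pics/m6.png',cv2.resize(cam('side')['img'][160:260,200:310],(660,600),interpolation=cv2.INTER_CUBIC))
```

```text
down 23.6 0 [-10.87 145.18  26.62] [ 0.56 -0.08  0.31]
120 24.8 False [-10.94 120.19  26.94] [ 0.67 -0.47 -0.22]
110 25.3 False [-11.02 109.78  27.03] [0.37 0.81 0.64]
100 25.9 False [-11.01  99.5   27.02] [-0.02 -0.61  0.61]
90 26.4 False [-11.01  89.5   27.02] [-0.07  0.37  0.42]
84 26.8 False [-11.    83.58  27.01] [ 0.01  0.08 -0.18]
80 27.1 False [-11.01  79.65  27.02] [1.01 0.95 2.13]
```

View pics/m6.png

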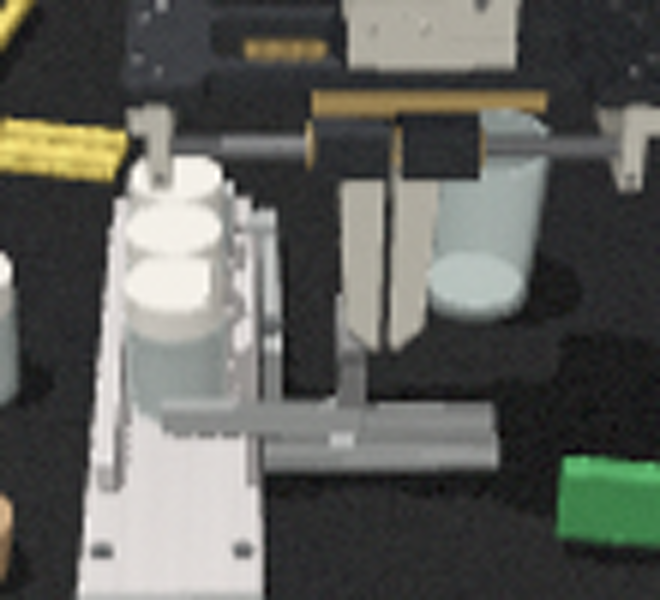

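The handle is moving, and the blade edge is at (165,415) passing in front of jar 0. Continuing until the end stop.

Run:
```python
from h import *
np.set_printoptions(precision=2,suppress=True)
def st(m,h=0):print(m,round(robot.current_t(),1),h,L(robot.current_tcp_pos()),M.T@np.array(robot.current_contact_force()))
for y in (76,73,70,67,64,61,58):
    h=robot.move_linear(W(-11,y,27),speed=12,f_stop=8); st(y,h)
    if h: break
h=robot.move_linear(W(-11,L(robot.current_tcp_pos())[1]-3,27),speed=6,f_stop=10); st('again',h)
robot.move_linear(W(-11,100,27),speed=60)
robot.move_linear(W(-11,150,120),speed=120); st('clear')
d=cam('side')
cv2.imwrite('pics/m7.png',cv2.resize(d['img'][160:260,200:310],(660,600),interpolation=cv2.INTER_CUBIC))
for op in(0,5,10): print(op,[(np.array(proj(d,W(x,51+op,z)))-[200,160])*6 for x,z in((14,35),(14,55),(-36,55))],(np.array(proj(d,W(-9,-22+op,21)))-[200,160])*6)
```

```text
76 27.6 False [-10.99  75.86  26.99] [0.35 2.06 1.62]
73 28.0 False [-10.98  72.78  27.  ] [-0.15  1.12  0.79]
70 28.4 False [-10.99  69.76  27.01] [0.58 1.74 0.52]
67 28.8 False [-10.99  66.79  26.99] [0.99 1.08 1.82]
64 29.2 False [-11.    63.75  27.02] [0.98 0.56 1.15]
61 29.5 True [-10.88  63.44  26.78] [-1.18  1.85  5.04]
again 30.4 False [-10.82  63.3   26.75] [-0.68  8.37  8.5 ]
clear 32.2 0 [-10.88 150.13 119.54] [ 0.16 -0.48 -0.64]
0 [array([305.42, 407.93]), array([306.1 , 364.79]), array([302.83, 289.59])] [115.23 401.99]
5 [array([318.69, 407.86]), array([319.55, 364.73]), array([315.61, 289.54])] [128.15 401.92]
10 [array([331.96, 407.79]), array([332.99, 364.67]), array([328.39, 289.5 ])] [141.07 401.86]
```

View pics/m7.png

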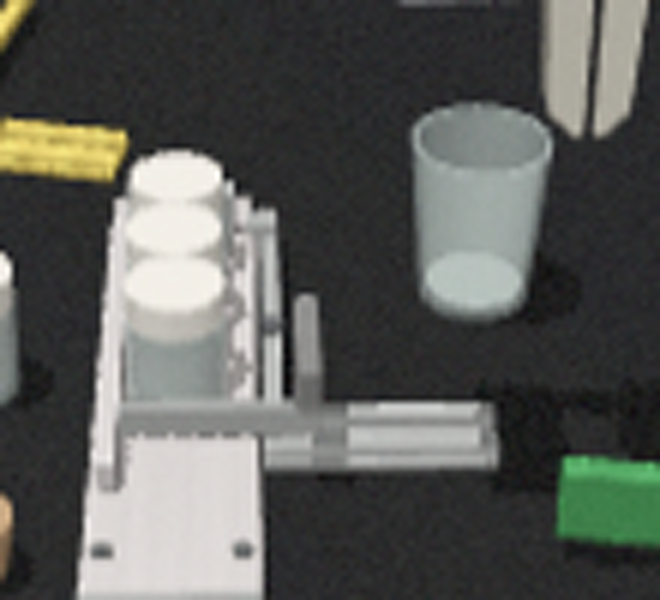

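The blade edge meets the far rail at (117,415). The handle is at (310,350), which is about 48.5 mm of travel against an initial opening of about 48.6 mm. The end stop held firm at 8 N, the jars are upright and the robot is clear, so I'm handing in.

```bash
python3 -c "
from bench import robot
robot.hand_in(); print(robot.current_t())"
```

```text
the job is handed in; nothing more can be done
the job is handed in; nothing more can be done
```

I nudged the stuck jar straight back until all three jars were solid against the back stop, then slid the shutter shut in front of it. I handed the job in shortly after 32 s of the 58 s allowed; no verdict was reported.

**Last checks:**
- **Jars:** the push stopped twice at the same place as the force rose to about 5 N. In the last picture all three jars stand upright in the lane behind the blade.
- **Shutter:** the blade reaches the far rail. The handle moved about 48.5 mm against a measured opening of about 48.6 mm, and the end stop held firm at about 8 N. The picture puts the remaining opening at 0 to 2 mm.
- **Surroundings:** the robot was clear of everything. The beaker was in place in the last picture. The spare jar and stopper were only partly in view, but nothing went near them.

**What disagreed:**
- **Finger height:** the shut fingertips sat about 16 mm higher than the reported tool point. The first push on the handle therefore passed just over it without touching, and I repeated it lower.
- **Contact height on the jar:** for the same reason, the nudge met the jar at about z 41 mm. That is above its mid-height, against the instruction, but the jars show no tilt.

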